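# Set the ratchet to loosen and undo the organiser's foot bolt

### The arm

A 6-joint arm with a two-finger parallel gripper is mounted at the origin on the work surface. World frame = base frame: x ahead of the robot, y to its left, z up, the work surface at z = 0. Lengths are in m, angles in rad, forces in N, time in s.
With the tool pointing down it reaches from about 0.25 to 0.725 m from the base axis. Payload 4 kg.
Tool frame: the origin (TCP) lies on the centre line of the jaws, within the pads' length; the fingertips stand 17 mm ahead of it and the grasp point (between the pads) lies 2 mm behind it; z points along the fingers, y is the line along which they close (so a half turn about z gives the same grasp; the last joint's range is limited). The gripper opens to 85 mm and grips with 20 to 120 N. Pads are 22 mm wide; open, the fingers measure 114 mm over their backs; the gripper's body (76 mm by 85 mm) begins 54 mm behind the grasp point. The pads swing forward as they close: fully open they stand 13 mm farther back than shut.
Start: joints at [-1.135, 0.241, 0.005, 1.335, 0, 1.571], TCP at [0.211, -0.453, 0.248] pointing down, gripper open.
Joint ranges: [-2.72, 2.72], [-1.05, 1.87], [-1.09, 1.28], [-1.99, 2.15], [-1.42, 1.44], [-3.14, 3.14]. Speed limits (rad/s): [2.79, 2.79, 3.14, 3.14, 3.14, 3.14].

### API

Orientations are given as a unit quaternion [x, y, z, w].
In Python, from workcell import bot, camera, get_calibration gives the robot as it stands.
- The arm moves only by the tool apply_moves, never from a script. Its argument "steps" is a list of rows, each a list of 3 entries, a list of its own where there are three numbers: the shift along the tool's x, y, z as a fraction of full scale, then the turn, a rotation vector about the tool's x, y, z as a fraction of full scale, then the opening, from 0 (shut) to 1 (fully open). A call has exactly 8 rows; each row shifts and turns the commanded pose from where the row before left it, along the tool's axes as they then stand; what a row does not reach is not made up. Full scale, the value 1, is 20 cm for a shift and pi rad for a turn. A row lasts 1/12 s, in which the tool goes at most 41.7 mm and 7.16 degrees, less where a joint would pass 70% of its speed; a pose out of reach is approached as far as the arm can. A call with a number of a shift or a turn outside -1 to 1 is refused whole. A call with a gripper value outside its range is refused whole. The fingers move at their own pace and stop on an object; the grip force is fixed at half the most. Time passes only in rows, so rows that do not move let the fingers close, or fill a call up. It gives the time, the measured TCP pose, the force, the opening and the grip force at its end, in the units of the state.
- bot.get_obs(): the state, without advancing time (a new reading comes with each control period).
- camera(name): name is "scene" or "side" or "wrist"; returns (picture, depth): 420x560x3 uint8, red, green, blue; 420x560 float32, m along the optical axis (not along the pixel's ray), 0 where there is no reading.
- get_calibration(name): a dict with "fov_y" (degrees; the focal length in pixels is half the picture's height over the tangent of half this angle, whatever the lens; pixels are square), "cx", "cy" (the principal point, pixels), "rvec" (rotation vector, rad) and "tvec" (3), from world to camera coordinates, as OpenCV has them. Camera axes: x right, y down, z forward; pixel columns grow to the right and rows downward; lengths in m; the calibration is good to about 2 mm. A picture is of the moment at which its call begins: read the wrist's pose just before it. get_calibration takes no time and is no camera call; for the wrist camera it gives the pose at the moment of the call.
- bot.job_done(): hands the job in; it is judged then, once.
The state is a dict: "clock": time; "joint_pos": joint angles; "joint_vel": joint speeds; "tau": joint torques, N m; "eef_pos": TCP position; "tool_rot": TCP orientation; "ft_force": force on the tool from outside, world axes, zero at the start; "ft_torque": the same for the moment, N m; "grip_width": finger opening in m; "grasp_force": force on a finger pad.
Only numpy, scipy, OpenCV 4.12 (cv2) and the standard library are available. Lean on these libraries where they do the work, as an engineer would, in place of code of your own. Each camera call takes 0.05 s, during which the arm holds its last target. There are 200 camera calls.

### The job

A ratchet spanner sits on the hex bolt that holds the clear organiser's foot to the chest of drawers, but its direction lever is set to tighten. Flip the lever fully over to its loosening side, then swing the handle anticlockwise (seen from above) to turn the bolt until its lug is pressed snugly, but never hard, against the stop peg, hold it there for a moment, and let go. Never tighten the bolt, and leave the toiletries and other things around it undisturbed.

Things in the scene. Friction and masses are not known exactly. Their poses are not given: they have to be found in the camera images.
- organiser: Fixed clear plastic three-tier organiser with a steel foot. Its origin is on the bolt axis (vertical), at the chest-top surface (z = 0). The foot is a steel disc 96 mm across and 8 mm thick round the origin; a strip runs along the organiser's own +y to the clear tiers, which stand from y = 135 to 335 mm, x = -65 to 105 mm, 200 mm tall. x, y horizontal, z up.
- bolt: Hex bolt under the ratchet, origin as the organiser's; turns about the vertical axis (0.95 N m of friction, stays where left), loosening anticlockwise seen from above. Its flange carries one lug, a steel bar 8 mm wide along the bolt's own x, 24 to 42 mm from the axis, 10 to 19 mm above the chest top. At the start the lug points along the organiser's +x.
- lug (a point): Top of the bolt's lug, on its middle line, 36 mm from the bolt axis, 19 mm above the chest top. It travels anticlockwise to the peg.
- stop_peg: Fixed upright steel peg, 8 mm across, 8 to 25 mm high. The body's origin is on the bolt axis at the chest top; the peg stands 36 mm from it along its own x, 49 to 66 degrees anticlockwise of the lug's start, and stops the lug when their centres are 8 mm apart.
- peg_top (a point): Point on the peg's centre line, 36 mm from the bolt axis, at the height of lug. Snug is a lug-on-peg force over 6 N for 0.2 s; never 30 N. Pushing 120 mm out on the handle this is about 12 N and 18 N of push in all (10 N just drives the bolt).
- handle: Steel ratchet, origin on the bolt axis at chest-top height; own x along the handle, z up; turns about the bolt axis. Head 48 mm across, 22 to 46 mm high; neck 14 mm thick; round rubber grip 20 mm thick, 80 to 160 mm from the axis, centre line 34 mm above the chest top. Slipping takes 0.2 N m (clicks 26 degrees apart), driving the bolt 1.15 N m in all. Space round the grip is free.
- grip (a point): Point on the grip's centre line, 120 mm from the bolt axis, 34 mm above the chest top; axes as the handle's. With the lever set to loosen, anticlockwise swings drive the bolt after up to 26 degrees of slack and clockwise swings slip; set to tighten, the reverse. The handle swings 36 to 80 degrees to bring the lug to the peg.
- lever (a joint): Direction lever, rad: 0 = tightening side (start, up to 0.05), 1.0 = loosening side (end stop). It swivels about the bolt axis on top of the head, anticlockwise seen from above from 0 to 1, and stays where left. About 2 N on its fin moves it; at its end stop about 7 N on the fin starts to push the whole handle round.
- lever_fin (a point): Top centre of the upright fin to push or pinch: 12 mm long (radially), 9 mm thick (along its travel), 51 to 68 mm above the chest top, centred 28 mm from the bolt axis on the side away from the handle. At joint 0 it stands 0.5 rad clockwise of the line straight away from the handle, at joint 1.0 0.5 rad anticlockwise of it. Own x points from the fin to the bolt axis.
- polish_near: Bystander: amber glass nail polish bottle with black cap, 28 mm across, 62 mm tall, on the chest top beside the foot. Origin under its centre.
- polish_tier: Bystander: the same bottle, on the organiser's highest tier.
- tin: Bystander: round tin of petroleum jelly, 64 mm across, 27 mm tall, on the chest top beyond the bolt. Origin under its centre.
- tweezers: Bystander: steel tweezers 90 mm long, on the organiser's middle tier.
- nail_file: Bystander: blue nail file 130 x 30 x 4 mm on the organiser's lowest tier.
- mug: Bystander: white mug 76 mm across, 85 mm tall, on the robot's right. Origin under its centre.
- phone: Bystander: black phone 75 x 155 x 9 mm lying on the robot's right.
- comb: Bystander: black comb 30 x 170 x 6 mm lying at the far right.

How it is judged:
On the way, in this order (a step that is already met when the one before it is completed fails the run):
1. the direction lever is flipped to its loosening side (value of joint lever above 0.85 rad), for 0.2 s.
2. the lug is pressed snugly (over 6 N) against the stop peg (value of joint lever above 0.85 rad and horizontal distance between lug and peg_top below 0.0105 m and contact force between bolt and stop_peg above 6 N), for 0.2 s.
At the end, for the whole second after the job is handed in: The lever is on its loosening side (joint over 0.85), the bolt's lug is at the stop peg (centres within 10.5 mm; touching is 8 mm), and ratchet and bolt are at rest (value of joint lever above 0.85 rad and horizontal distance between lug and peg_top below 0.0105 m and angular speed of each of handle, bolt below 0.1 rad/s).
It fails at once if the lug is forced against the stop peg (over 30 N) (contact force between bolt and stop_peg above 30 N).
It fails at once if the bolt is tightened (lug over 4 mm clockwise of its start) (y of lug in the frame of organiser below -0.004 m).
It fails at once if a bystander is shifted more than 25 mm or tipped (distance of any of polish_near, polish_tier, tin, tweezers, nail_file, mug, phone, comb from where it was at the start of the episode above 0.025 m or angle between any of polish_near, polish_tier, tin, tweezers, nail_file, mug, phone, comb's own z axis and vertical above 0.5 rad).
It also fails if it takes over 70 s, if anything falls off the work surface, if the arm or the gripper's body presses on something with over 40 N, if the wrist force passes 120 N, or if a joint passes its speed limit or range.

## Working session

There is one attempt and no reset: what is moved stays moved. The work goes in short steps, Python scripts to look and compute and a tool call to move; the robot and the scene stay as the last step left them, time stands still between calls to the robot, and variables do not carry over. Pictures are saved under pics/ and viewed, at most 10 in all, crops included, and the job is handed in when it is done.

Besides the shell and the picture viewer there is one more tool, called after "Call:" in YAML: its name, and indented under it one key for each argument. apply_moves: Moves the arm, as the interface text tells. Its arguments: {"type":"object","properties":{"steps":{"type":"array"}},"required":["steps"]}

```bash
ls; mkdir -p pics; python3 - <<'E'
from workcell import bot, camera, get_calibration
import cv2, numpy as np
print(bot.get_obs())
for n in ["scene","side"]:
    im,d=camera(n); cv2.imwrite(f"pics/{n}0.png",im[:,:,::-1]); np.save(f"pics/{n}0.npy",d); print(get_calibration(n))
E
```

```text
pics
{'clock': 0.0, 'joint_pos': array([-1.13501169e+00,  2.41404098e-01,  3.71942317e-03,  1.33520664e+00,
        1.24446063e-05,  1.57081497e+00]), 'joint_vel': array([-0.00022533, -0.00015775,  0.00022242,  0.0011428 ,  0.00073814,
        0.00142226]), 'tau': array([-4.31129547e-04, -3.72314179e+01,  2.52409887e+01,  1.70490006e-02,
       -9.70706992e-05, -1.01385558e-05]), 'eef_pos': array([ 0.21081013, -0.45272251,  0.24741553]), 'tool_rot': array([ 9.76356721e-01,  2.16163032e-01, -2.20373505e-04, -1.02406922e-03]), 'ft_force': array([0.99955788, 0.02691144, 0.42168149]), 'ft_torque': array([ 0.0167757 ,  0.06696405, -0.00383869]), 'grasp_force': 0.0, 'grip_width': 0.08542328594424092}
{'fov_y': 53.44234570511952, 'cx': 283.84957941878946, 'cy': 206.853346011415, 'rvec': array([ 1.33744416,  2.31264972, -0.82198314]), 'tvec': array([ 0.32230364, -0.30232682,  1.35127254])}
{'fov_y': 53.92963648776259, 'cx': 276.51566892420533, 'cy': 207.0133268731894, 'rvec': array([ 0.84345272, -2.49990252,  1.10603761]), 'tvec': array([0.42929021, 0.32948265, 0.72658745])}
```

View pics/scene0.png

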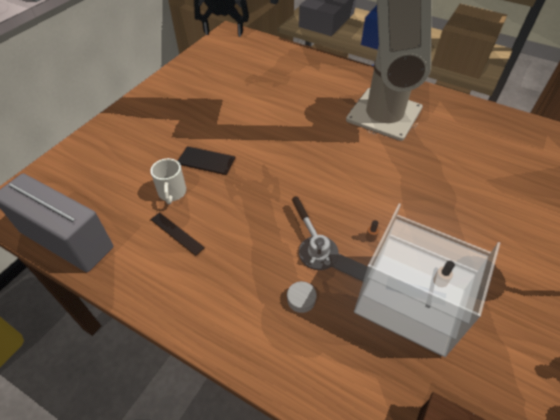

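View pics/side0.png

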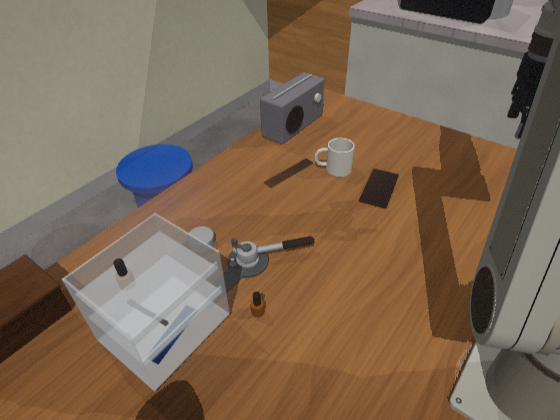

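The scene view shows the foot and ratchet at about (319,248) with the grip end at (298,203), the bottle at (374,230) and the tin at (301,297). In the side view the head is at about (247,255) and the grip at (300,243). Next I'll turn these into positions and enlarge the view.

```bash
cat > h.py <<'E'
import numpy as np, cv2
from workcell import bot, camera, get_calibration
def cal(n):
    c=get_calibration(n); f=210/np.tan(np.radians(c['fov_y']/2)); R=cv2.Rodrigues(c['rvec'])[0]
    return f,c['cx'],c['cy'],R,np.array(c['tvec'])
def cloud(d,c):
    f,cx,cy,R,t=c; v,u=np.mgrid[:420,:560]
    P=np.stack([(u-cx)/f*d,(v-cy)/f*d,d],-1); return (P-t)@R
def proj(p,c):
    f,cx,cy,R,t=c; q=R@np.asarray(p)+t; return np.array([f*q[0]/q[2]+cx,f*q[1]/q[2]+cy])
def onplane(u,v,z,c):
    f,cx,cy,R,t=c; r=R.T@np.array([(u-cx)/f,(v-cy)/f,1]); o=-R.T@t; return o+r*(z-o[2])/r[2]
E
python3 - <<'E'
from h import *
cs=cal("scene"); W=cloud(np.load("pics/scene0.npy"),cs)
for n,u,v in [("head",319,244),("grip",305,215),("gripend",297,201),("bottle",374,226),("tin",301,295),("mug",168,180)]:
    print(n,W[v,u].round(3))
cd=cal("side"); V=cloud(np.load("pics/side0.npy"),cd)
for n,u,v in [("head",247,250),("grip",300,243),("bottle",257,297),("tin",202,234)]: print(n,V[v,u].round(3))
a=cv2.resize(cv2.imread("pics/scene0.png")[185:315,255:415],None,fx=5,fy=4.6,interpolation=2)
cv2.imwrite("pics/cropa.png",a)
# grip axis: points 0.02<z<0.06 near
for M in (W,V):
    q=M[(abs(M[...,2]-.04)<.008)]; h=M[247,317] if M is W else M[250,247]
    q=q[np.linalg.norm(q[:,:2]-h[:2],axis=1)<.2]; print(len(q)); 
    l=cv2.fitLine(q[np.linalg.norm(q[:,:2]-h[:2],axis=1)>.06][:,:2].astype(np.float32),cv2.DIST_HUBER,0,.01,.01); print(l.ravel())
E
```

```text
head [0.596 0.062 0.055]
grip [ 0.529 -0.009  0.044]
gripend [ 0.499 -0.048  0.043]
bottle [0.484 0.152 0.055]
tin [0.718 0.082 0.028]
mug [ 0.629 -0.348  0.08 ]
head [0.576 0.064 0.051]
grip [ 0.5   -0.034  0.04 ]
bottle [0.473 0.152 0.059]
tin [0.714 0.073 0.025]
641
[0.55111575 0.8344288  0.5734882  0.05465692]
750
[0.03989992 0.9992037  0.5107569  0.03870226]
```

View pics/cropa.png

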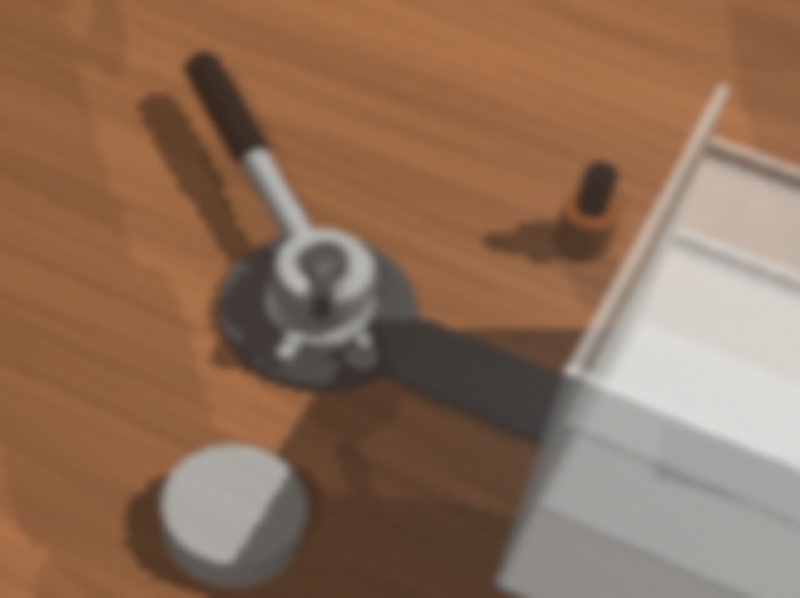

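The enlarged crop shows the head at crop (325,265) with the dark lever fin below it at (320,295). The lug is at (290,345), the peg at (362,348), and the handle runs up and left. Next I'll move the wrist in for a closer look.

Call:
apply_moves:
  steps:
    - [[0.16,-0.096,-0.02],[0,0,0],1]
    - [[0.16,-0.096,-0.02],[0,0,0],1]
    - [[0.16,-0.096,-0.02],[0,0,0],1]
    - [[0.16,-0.096,-0.02],[0,0,0],1]
    - [[0.16,-0.096,-0.02],[0,0,0],1]
    - [[0.16,-0.096,-0.02],[0,0,0],1]
    - [[0.16,-0.096,-0.02],[0,0,0],1]
    - [[0.16,-0.096,-0.02],[0,0,0],1]

```text
clock: 0.77
eef_pos: [0.3787, -0.2042, 0.2803]
tool_rot: [0.976, 0.216, -0.0, -0.0]
ft_force: [-0.1, -0.4, 0.5]
grip_width: 0.0854
grasp_force: 0.0
```

Call:
apply_moves:
  steps:
    - [[0.16,-0.096,-0.02],[0,0,0],1]
    - [[0.16,-0.096,-0.02],[0,0,0],1]
    - [[0.16,-0.096,-0.02],[0,0,0],1]
    - [[0.16,-0.096,-0.02],[0,0,0],1]
    - [[0.16,-0.096,-0.02],[0,0,0],1]
    - [[0,0,0],[0,0,0],1]
    - [[0,0,0],[0,0,0],1]
    - [[0,0,0],[0,0,0],1]

```text
clock: 1.43
eef_pos: [0.4823, -0.0514, 0.2997]
tool_rot: [0.976, 0.217, -0.001, -0.0]
ft_force: [-0.0, -0.6, 0.1]
grip_width: 0.0856
grasp_force: 0.0
```

```bash
python3 - <<'E'
from h import *
o=bot.get_obs(); print(o['clock'],o['eef_pos'],o['tool_rot'],o['ft_force'])
c=cal("wrist"); im,d=camera("wrist"); cv2.imwrite("pics/w1.png",im[:,:,::-1]); np.savez("pics/w1.npz",d=d,f=c[0],cx=c[1],cy=c[2],R=c[3],t=c[4])
print(proj([.59,.06,.04],c), -c[3].T@c[4])
E
```

```text
1.4333 [ 0.48229862 -0.05136307  0.29966023] [ 9.76274845e-01  2.16533098e-01 -9.15468553e-04 -7.91847270e-05] [-0.03065913 -0.60883592  0.08246926]
[232.93993283  51.76515356] [ 0.5443508  -0.02359275  0.42545532]
```

View pics/w1.png

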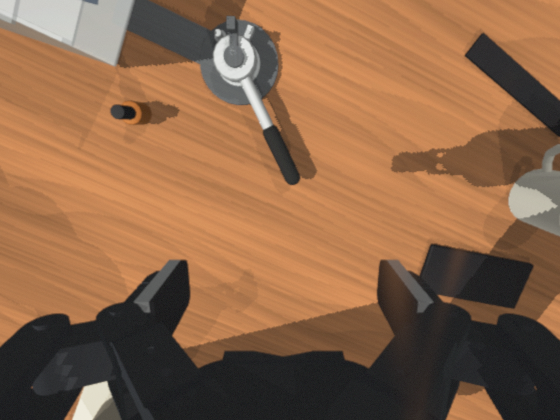

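The wrist view shows the head at (235,58) on its foot disc, the fin at (231,22) and the grip running from (268,130) to (293,180). The lug and peg appear near (250,32) and (213,35). I'll enlarge this part.

```bash
python3 - <<'E'
from h import *
z=np.load("pics/w1.npz"); c=(z['f'],z['cx'],z['cy'],z['R'],z['t'])
im=cv2.imread("pics/w1.png"); cv2.imwrite("pics/cropb.png",cv2.resize(im[0:110,180:320],None,fx=5.4,fy=5.4,interpolation=2))
W=cloud(z['d'],c)
m=(W[...,2]>.036)&(W[...,2]<.05)
v,u=np.nonzero(m); k=(u>262)&(u<310)&(v>105)&(v<195); g=W[v[k],u[k]]
print(len(g), g.min(0),g.max(0)); l=cv2.fitLine(g[:,:2].astype(np.float32),cv2.DIST_L2,0,.01,.01).ravel(); print("grip line",l)
top=W[(W[...,2]>.043)&(W[...,2]<.049)]; top=top[(abs(top[:,0]-.59)<.05)&(abs(top[:,1]-.06)<.05)]; print("head",len(top),top.mean(0), cv2.minEnclosingCircle(top[:,:2].astype(np.float32)))
fin=W[(W[...,2]>.06)&(W[...,2]<.072)]; fin=fin[(abs(fin[:,0]-.61)<.06)&(abs(fin[:,1]-.06)<.05)]; print("fin",len(fin),fin.mean(0) ,fin.min(0),fin.max(0))
E
```

```text
1127 [ 0.48148928 -0.06993018  0.03602414] [0.55282392 0.00628268 0.04611916]
grip line [ 0.6430383   0.7658341   0.51444894 -0.03263065]
head 1107 [0.58416049 0.05417614 0.0460449 ] ((0.5853501558303833, 0.055638011544942856), 0.023932695388793945)
fin 145 [0.61070415 0.06564656 0.06706818] [0.60439423 0.06013513 0.06045476] [0.61805313 0.07198855 0.07058705]
```

View pics/cropb.png

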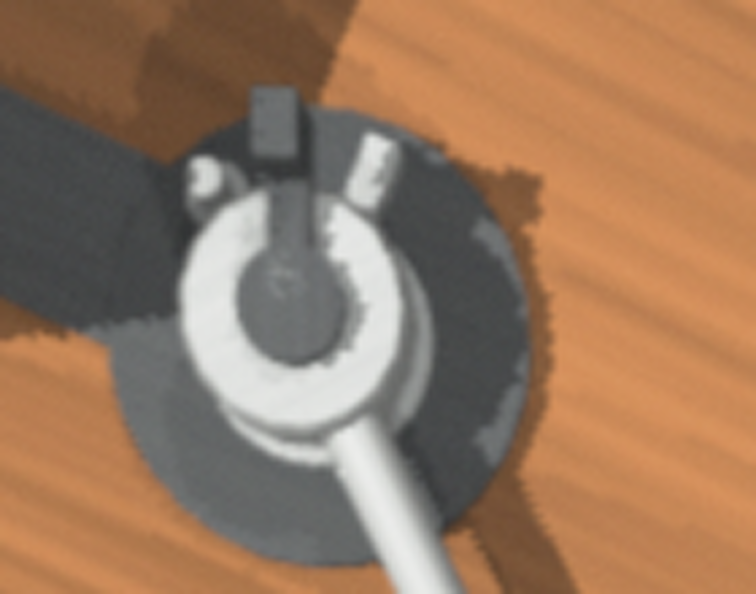

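Call:
apply_moves:
  steps:
    - [[0.104,-0.032,0.05],[0,0,0],0.45]
    - [[0.104,-0.032,0.1],[0,0,0],0.45]
    - [[0.104,-0.032,0.125],[0,0,0],0.45]
    - [[0.104,-0.032,0.125],[0,0,0],0.45]
    - [[0.104,-0.032,0.125],[0,0,0],0.45]
    - [[0.104,-0.032,0.125],[0,0,0],0.45]
    - [[0.104,-0.032,0.125],[0,0,0],0.45]
    - [[0.104,-0.032,0.125],[0,0,0],0.45]

```text
clock: 2.15
eef_pos: [0.6122, 0.0637, 0.1191]
tool_rot: [0.977, 0.215, -0.0, 0.0]
ft_force: [-0.0, 0.2, -0.7]
grip_width: 0.0384
grasp_force: 0.0
```

```bash
python3 - <<'E'
from h import *
from scipy.spatial.transform import Rotation as Ro
o=bot.get_obs(); M=Ro.from_quat(o['tool_rot']).as_matrix(); print(o['eef_pos'],o['grip_width'],o['ft_force'], np.degrees(np.arctan2(M[1,0],M[0,0])))
print("to fin, tool axes frac",M.T@(np.array([.611,.066,.072])-o['eef_pos'])/.2)
z=np.load("pics/w1.npz"); c=(z['f'],z['cx'],z['cy'],z['R'],z['t']); C=np.array([.5853,.0556])
for n,u,v,h in [("lug",378,140,.019),("lug2",368,190,.019),("lug3",372,172,.019),("peg",205,172,.025)]:
    p=onplane(u/5.4+180,v/5.4,h,c)[:2]-C; print(n,np.hypot(*p),np.degrees(np.arctan2(p[1],p[0])))
c=cal("wrist"); im,d=camera("wrist"); cv2.imwrite("pics/w2.png",im[:,:,::-1])
E
```

```text
[0.61219982 0.06370802 0.11914473] 0.038373899131979305 [-0.0236089   0.15630284 -0.7138794 ] 24.786677838779337
to fin, tool axes frac [-0.0005227  -0.01293368  0.23572314]
lug 0.040548923870305106 2.226156918409377
lug2 0.030818086440924684 -0.5420234426998648
lug3 0.03436266933176248 0.5099819955467171
peg 0.03607536138472428 59.447807547209415
```

View pics/w2.png

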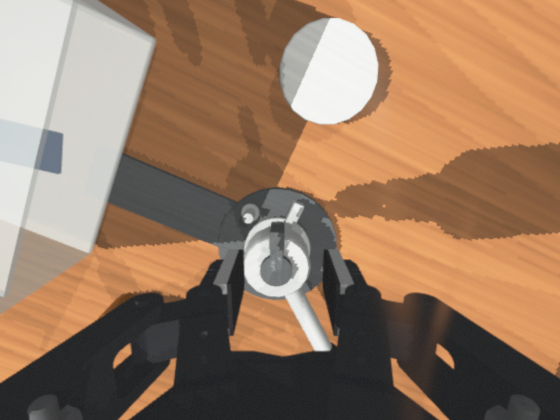

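The fin sits between the open fingers, and the bolt, lug and peg are visible below at about (275,245), (297,212) and (250,212). From these I get a lug-to-peg angle of about 59°. I'll descend around the fin and narrow the jaws.

Call:
apply_moves:
  steps:
    - [[0,-0.003,0.04],[0,0,0],0.45]
    - [[0,-0.003,0.04],[0,0,0],0.45]
    - [[0,-0.003,0.04],[0,0,0],0.45]
    - [[0,-0.003,0.04],[0,0,0],0.45]
    - [[0,0,0.04],[0,0,0],0.45]
    - [[0,0,0.03],[0,0,0],0.4]
    - [[0,0,0],[0,0,0],0.25]
    - [[0,0,0],[0,0,0],0.25]

```text
clock: 2.87
eef_pos: [0.6108, 0.0672, 0.0742]
tool_rot: [0.976, 0.216, -0.0, -0.0]
ft_force: [-0.9, -0.5, 0.2]
grip_width: 0.0213
grasp_force: 0.0
```

Call:
apply_moves:
  steps:
    - [[0,-0.0125,0.005],[0,0,0],0.25]
    - [[0,-0.0125,0.005],[0,0,0],0.25]
    - [[-0.004,-0.0145,0],[0,0,-0.0333],0.25]
    - [[-0.004,-0.0145,0],[0,0,-0.0333],0.25]
    - [[-0.004,-0.0145,0],[0,0,-0.0333],0.25]
    - [[-0.004,-0.0145,0],[0,0,-0.0333],0.25]
    - [[-0.004,-0.0145,0],[0,0,-0.0333],0.25]
    - [[0,0,0],[0,0,0],0.25]

```text
clock: 3.53
eef_pos: [0.598, 0.0816, 0.073]
tool_rot: [0.887, 0.462, 0.001, 0.0]
ft_force: [1.3, 0.2, -0.3]
grip_width: 0.0213
grasp_force: 0.6
```

```bash
cat > w.py <<'E'
from h import *
from scipy.spatial.transform import Rotation as Ro
o=bot.get_obs(); M=Ro.from_quat(o['tool_rot']).as_matrix(); C=np.array([.5853,.0556,0])
print(o['clock'],o['eef_pos'],o['grip_width'],"F tool",(M.T@o['ft_force']).round(2),"ang",np.degrees(np.arctan2(M[1,0],M[0,0])))
print("C in tool mm",(M.T@(C-o['eef_pos'])*1000).round(1), o['joint_pos'].round(2))
E
python3 w.py
```

```text
3.5333 [0.59800238 0.08164686 0.07300054] 0.021273038468164845 F tool [0.9  0.91 0.32] ang 55.06916884588992
C in tool mm [-28.8   4.4  73. ] [ 0.14  0.56  0.02  1.02 -0.    2.32]
```

Call:
apply_moves:
  steps:
    - [[-0.004,-0.0145,0],[0,0,-0.0333],0.25]
    - [[-0.004,-0.0145,0],[0,0,-0.0333],0.25]
    - [[-0.004,-0.0145,0],[0,0,-0.0333],0.25]
    - [[-0.004,-0.0145,0],[0,0,-0.0333],0.25]
    - [[0,-0.003,0],[0,0,0],0.25]
    - [[0,-0.003,0],[0,0,0],0.25]
    - [[0,0,0],[0,0,0],0.25]
    - [[0,0,0],[0,0,0],0.25]

```text
clock: 4.2
eef_pos: [0.5848, 0.0837, 0.0728]
tool_rot: [0.773, 0.635, 0.001, 0.0]
ft_force: [2.3, 1.7, 1.7]
grip_width: 0.0213
grasp_force: 1.1
```

```bash
python3 w.py
```

```text
4.2 [0.58484753 0.08365103 0.07278351] 0.021289131184175213 F tool [ 2.15  1.88 -1.66] ang 78.79569744915503
C in tool mm [-27.5   5.8  72.8] [ 0.14  0.54 -0.02  1.01 -0.    1.91]
```

Call:
apply_moves:
  steps:
    - [[0,-0.003,0],[0,0,0],0.25]
    - [[0,0,0],[0,0,0],0.25]
    - [[0,-0.003,0],[0,0,0],0.25]
    - [[0,0,0],[0,0,0],0.25]
    - [[0,-0.003,0],[0,0,0],0.25]
    - [[0,0,0],[0,0,0],0.25]
    - [[0,0,0],[0,0,0],0.25]
    - [[0,0,0],[0,0,0],0.25]

```text
clock: 4.87
eef_pos: [0.583, 0.0838, 0.0725]
tool_rot: [0.772, 0.635, 0.0, 0.0]
ft_force: [3.9, 0.1, 0.5]
grip_width: 0.0213
grasp_force: 2.2
```

```bash
python3 w.py
```

```text
4.8667 [0.58295515 0.08376714 0.07246136] 0.021266690784721532 F tool [ 0.83  3.83 -0.52] ang 78.90567056915903
C in tool mm [-27.2   7.6  72.5] [ 0.14  0.54 -0.03  1.   -0.    1.91]
```

Call:
apply_moves:
  steps:
    - [[0,-0.003,0],[0,0,0],0.25]
    - [[0,0,0],[0,0,0],0.25]
    - [[0,-0.003,0],[0,0,0],0.25]
    - [[0,0,0],[0,0,0],0.25]
    - [[0,0,0],[0,0,0],0.25]
    - [[0,0,0],[0,0,0],0.25]
    - [[0,0,0],[0,0,0],0.25]
    - [[0,0,0],[0,0,0],0.25]

```text
clock: 5.53
eef_pos: [0.5828, 0.0838, 0.0725]
tool_rot: [0.772, 0.635, 0.001, 0.001]
ft_force: [6.2, -0.2, -1.2]
grip_width: 0.021
grasp_force: 3.5
```

```bash
python3 w.py
```

```text
5.5333 [0.58276678 0.08381061 0.07251753] 0.021003969053147647 F tool [0.96 6.16 1.19] ang 78.89478700691902
C in tool mm [-27.2   7.7  72.5] [ 0.14  0.54 -0.03  1.   -0.    1.91]
```

Call:
apply_moves:
  steps:
    - [[0,0.02,0],[0,0,0],0.25]
    - [[0,0,0],[0,0,0],0.35]
    - [[0,0,-0.1],[0,0,0],0.4]
    - [[0,0,-0.12],[0,0,0.031],0.45]
    - [[0,0,-0.12],[0,0,0.031],0.5]
    - [[0,0,-0.12],[0,0,0.031],0.5]
    - [[0,0,0],[0,0,0.031],0.5]
    - [[0,0,0],[0,0,0.031],0.5]

```text
clock: 6.2
eef_pos: [0.5847, 0.0833, 0.1657]
tool_rot: [0.904, 0.428, 0.0, -0.0]
ft_force: [-0.0, 0.7, 0.2]
grip_width: 0.0428
grasp_force: 0.0
```

```bash
python3 w.py; python3 - <<'E'
from h import *
from scipy.spatial.transform import Rotation as Ro
o=bot.get_obs(); M=Ro.from_quat(o['tool_rot']).as_matrix()
print("to grip frac",M.T@(np.array([.51,-.038,.1])-o['eef_pos'])/.2)
c=cal("wrist"); im,d=camera("wrist"); cv2.imwrite("pics/w3.png",im[:,:,::-1])
W=cloud(d,c); fin=W[(W[...,2]>.062)&(W[...,2]<.073)]; fin=fin[np.hypot(fin[:,0]-.5853,fin[:,1]-.0556)<.045]
print(len(fin),fin.mean(0)) if len(fin) else 0
p=fin.mean(0)[:2]-[.5853,.0556]; print(np.degrees(np.arctan2(p[1],p[0])))
E
```

```text
6.2 [0.58468973 0.08330398 0.16573295] 0.04282027857992568 F tool [ 0.49 -0.45 -0.22] ang 50.73740917818071
C in tool mm [-21.1  18.  165.7] [0.14 0.46 0.11 1.22 0.   2.4 ]
to grip frac [-0.70600939  0.09470991  0.32852944]
215 [0.59111816 0.08400023 0.06773514]
78.42240664772814
```

View pics/w3.png

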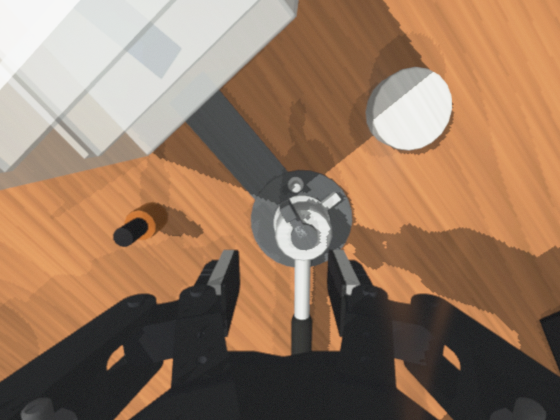

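The view shows the fin flipped to its loosening side: it measures 78° against the expected 79.6°. The handle is unmoved and lined up with the tool x axis. Now I'll move to the grip.

Call:
apply_moves:
  steps:
    - [[-0.088,0.012,0],[0,0,0],0.5]
    - [[-0.088,0.012,0.03],[0,0,0],0.5]
    - [[-0.088,0.012,0.05],[0,0,0],0.5]
    - [[-0.088,0.012,0.05],[0,0,0],0.5]
    - [[-0.088,0.012,0.05],[0,0,0],0.5]
    - [[-0.088,0.012,0.05],[0,0,0],0.5]
    - [[-0.088,0.012,0.05],[0,0,0],0.5]
    - [[-0.088,0.012,0.05],[0,0,0],0.5]

```text
clock: 6.92
eef_pos: [0.509, -0.0387, 0.0969]
tool_rot: [0.902, 0.432, -0.002, -0.001]
ft_force: [-0.4, -0.5, -0.2]
grip_width: 0.043
grasp_force: 0.0
```

```bash
python3 w.py; python3 - <<'E'
from h import *
from scipy.spatial.transform import Rotation as Ro
o=bot.get_obs(); M=Ro.from_quat(o['tool_rot']).as_matrix()
print("to grip frac",M.T@(np.array([.51,-.038,.034])-o['eef_pos'])/.2)
c=cal("wrist"); im,d=camera("wrist"); cv2.imwrite("pics/w4.png",im[:,:,::-1])
W=cloud(d,c); g=W[(W[...,2]>.03)&(W[...,2]<.05)]; p=(g-o['eef_pos'])@M
for x in (0,.01,.02,.03,.05):
    q=p[(abs(p[:,0]-x)<.006)&(abs(p[:,1])<.02)]; print(x,len(q),q[:,1].mean() if len(q) else 0)
E
```

```text
6.9167 [ 0.50901012 -0.03867749  0.09688905] 0.04297299117251133 F tool [-0.63 -0.03  0.19] ang 51.14249669104938
C in tool mm [121.5   0.6  96.6] [-0.08  0.38 -0.22  0.98  0.    2.17]
to grip frac [0.00648149 0.00283961 0.31442284]
0 587 7.376477040488303e-05
0.01 600 2.016891668236268e-05
0.02 623 0.0001557769049011834
0.03 663 0.0002629098598289407
0.05 505 6.889093679077265e-05
```

View pics/w4.png

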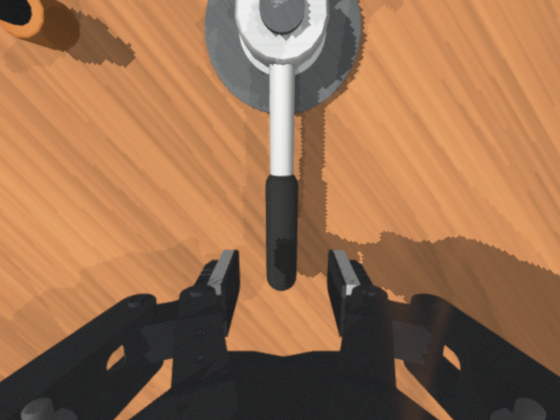

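The grip sits centred between the fingers, running from (281,180) to (281,288). I'll descend.

Call:
apply_moves:
  steps:
    - [[0,0,0.04],[0,0,0],0.5]
    - [[0,0,0.04],[0,0,0],0.5]
    - [[0,0,0.04],[0,0,0],0.5]
    - [[0,0,0.04],[0,0,0],0.5]
    - [[0,0,0.04],[0,0,0],0.5]
    - [[0,0,0.04],[0,0,0],0.5]
    - [[0,0,0.04],[0,0,0],0.35]
    - [[0,0,0.03],[0,0,0],0.32]

```text
clock: 7.63
eef_pos: [0.5112, -0.0379, 0.0351]
tool_rot: [0.902, 0.431, -0.0, -0.0]
ft_force: [-0.5, -0.6, -1.2]
grip_width: 0.0273
grasp_force: 0.0
```

Call:
apply_moves:
  steps:
    - [[0,0.02,0],[0,0,0],0.32]
    - [[0.0008,0.0314,0],[0,0,-0.01667],0.32]
    - [[0.0008,0.0314,0],[0,0,-0.01667],0.32]
    - [[0.0008,0.0314,0],[0,0,-0.01667],0.32]
    - [[0.0008,0.0314,0],[0,0,-0.01667],0.32]
    - [[0.0008,0.0314,0],[0,0,-0.01667],0.32]
    - [[0,0,0],[0,0,0],0.32]
    - [[0,0,0],[0,0,0],0.32]

```text
clock: 8.3
eef_pos: [0.5411, -0.057, 0.036]
tool_rot: [0.839, 0.544, -0.0, -0.0]
ft_force: [-0.6, 1.1, -1.3]
grip_width: 0.0274
grasp_force: 0.8
```

```bash
python3 w.py
```

```text
8.3 [ 0.54110781 -0.05698318  0.03603547] 0.027446344945384234 F tool [ 0.75 -0.98  1.34] ang 65.94924950496011
C in tool mm [120.8  -5.5  36. ] [-0.11  0.51 -0.19  0.87  0.    1.89]
```

Call:
apply_moves:
  steps:
    - [[0.0008,0.0314,0],[0,0,-0.01667],0.32]
    - [[0.0008,0.0314,0],[0,0,-0.01667],0.32]
    - [[0.0008,0.0314,0],[0,0,-0.01667],0.32]
    - [[0.0008,0.0314,0],[0,0,-0.01667],0.32]
    - [[0,0,0],[0,0,0],0.32]
    - [[0,0,0],[0,0,0],0.32]
    - [[0,0,0],[0,0,0],0.32]
    - [[0,0,0],[0,0,0],0.32]

```text
clock: 8.97
eef_pos: [0.5631, -0.0634, 0.0358]
tool_rot: [0.777, 0.629, -0.001, -0.002]
ft_force: [-4.0, 4.7, -0.3]
grip_width: 0.0274
grasp_force: 2.6
```

```bash
cat >> w.py <<'E'
c=cal("wrist"); im,d=camera("wrist"); W=cloud(d,c)
g=W[(W[...,2]>.034)&(W[...,2]<.05)]; r=np.hypot(g[:,0]-C[0],g[:,1]-C[1]); t=(np.degrees(np.arctan2(g[:,1]-C[1],g[:,0]-C[0]))-np.degrees(np.arctan2(-M[1,0],-M[0,0]))+180)%360-180
k=(r>.03)&(r<.1)&(abs(t)<12); print("handle rel tool deg",np.median(t[k]),k.sum())
import sys
cv2.imwrite("pics/last.png",im[:,:,::-1])
E
python3 w.py
```

```text
8.9667 [ 0.56310451 -0.06339926  0.03583224] 0.027395707367426123 F tool [ 3.77 -4.93  0.34] ang 77.99960177573794
C in tool mm [120.9  -2.9  36.1] [-0.11  0.55 -0.12  0.9   0.    1.67]
handle rel tool deg 0.34832852249856217 7200
```

Call:
apply_moves:
  steps:
    - [[0.0008,0.0314,0],[0,0,-0.01667],0.32]
    - [[0.0008,0.0314,0],[0,0,-0.01667],0.32]
    - [[0.0008,0.0314,0],[0,0,-0.01667],0.32]
    - [[0.0008,0.0314,0],[0,0,-0.01667],0.32]
    - [[0.0008,0.0314,0],[0,0,-0.01667],0.32]
    - [[0,0,0],[0,0,0],0.32]
    - [[0,0,0],[0,0,0],0.32]
    - [[0,0,0],[0,0,0],0.32]

```text
clock: 9.68
eef_pos: [0.5935, -0.0661, 0.0354]
tool_rot: [0.688, 0.725, -0.001, -0.003]
ft_force: [-5.4, 3.4, 0.2]
grip_width: 0.0273
grasp_force: 2.6
```

```bash
python3 w.py; python3 -c "
import cv2; im=cv2.imread('pics/last.png'); cv2.imwrite('pics/l5.png',cv2.resize(im[:200,130:430],None,fx=2.5,fy=2.5))"
```

```text
9.6833 [ 0.59354653 -0.06614152  0.03538929] 0.027333682749839102 F tool [ 3.7  -5.21 -0.15] ang 92.98443531207393
C in tool mm [121.9  -1.7  35.7] [-0.11  0.6  -0.03  0.95  0.    1.41]
handle rel tool deg -0.24369353041765862 7285
```

View pics/l5.png

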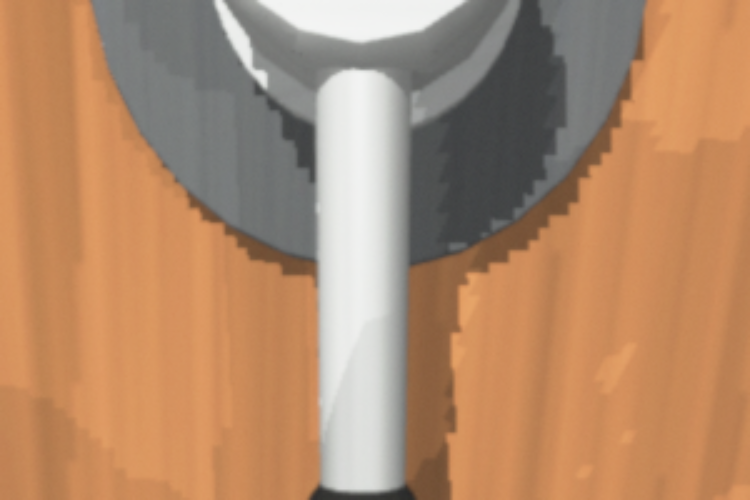

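The handle is cleanly between the pads, but the lug and peg are hidden in this view. I'll read the lug angle numerically from the scene camera by sampling brightness along the lug circle.

```bash
cat > lug.py <<'E'
from h import *
c=cal("scene"); im,_=camera("scene"); im0=cv2.imread("pics/scene0.png")[:,:,::-1]
g0,g1=[cv2.GaussianBlur(cv2.cvtColor(np.ascontiguousarray(x),cv2.COLOR_RGB2GRAY),(3,3),0).astype(np.float32) for x in (im0,im)]
a=np.arange(-40,85,4)
def prof(g):
    out=[]
    for t in np.radians(a):
        s=[]
        for r in (.033,.036,.039,.042):
            u,v=proj([.5853+r*np.cos(t),.0556+r*np.sin(t),.019],c); s.append(cv2.getRectSubPix(g,(1,1),(float(u),float(v)))[0,0])
        out.append(np.mean(s))
    return np.array(out)
for t,x,y in zip(a,prof(g0),prof(g1)): print(t,int(x),int(y),end=' | ')
E
python3 lug.py
```

```text
-40 59 54 | -36 60 54 | -32 60 55 | -28 60 55 | -24 60 57 | -20 59 58 | -16 59 61 | -12 59 65 | -8 62 68 | -4 72 72 | 0 97 75 | 4 126 74 | 8 136 70 | 12 121 77 | 16 98 103 | 20 85 132 | 24 82 140 | 28 82 124 | 32 81 100 | 36 79 85 | 40 76 79 | 44 76 78 | 48 80 83 | 52 84 88 | 56 90 94 | 60 99 104 | 64 107 112 | 68 103 108 | 72 87 91 | 76 72 75 | 80 64 68 | 84 62 65 |
```

The lug has turned about 16°, so roughly 28–30° remain. I'll advance 21°.

Call:
apply_moves:
  steps:
    - [[0.0008,0.0314,0],[0,0,-0.01667],0.32]
    - [[0.0008,0.0314,0],[0,0,-0.01667],0.32]
    - [[0.0008,0.0314,0],[0,0,-0.01667],0.32]
    - [[0.0008,0.0314,0],[0,0,-0.01667],0.32]
    - [[0.0008,0.0314,0],[0,0,-0.01667],0.32]
    - [[0.0008,0.0314,0],[0,0,-0.01667],0.32]
    - [[0,0,0],[0,0,0],0.32]
    - [[0,0,0],[0,0,0],0.32]

```text
clock: 10.45
eef_pos: [0.6299, -0.059, 0.0351]
tool_rot: [0.567, 0.824, -0.002, -0.003]
ft_force: [-6.2, 1.8, 1.4]
grip_width: 0.0273
grasp_force: 2.6
```

```bash
python3 w.py; python3 lug.py
```

```text
10.45 [ 0.62989139 -0.05895929  0.03508601] 0.027282545647379326 F tool [ 3.84 -5.13 -1.39] ang 110.97333032338624
C in tool mm [122.8  -0.4  35.5] [-0.09  0.66  0.08  1.   -0.    1.11]
handle rel tool deg -0.8923820742343196 7312
-40 59 62 | -36 60 61 | -32 60 60 | -28 60 59 | -24 60 58 | -20 59 58 | -16 59 60 | -12 59 63 | -8 62 67 | -4 72 70 | 0 97 72 | 4 126 76 | 8 136 79 | 12 121 81 | 16 98 80 | 20 85 74 | 24 82 70 | 28 82 78 | 32 81 105 | 36 79 135 | 40 76 145 | 44 76 130 | 48 80 106 | 52 84 94 | 56 90 95 | 60 99 104 | 64 107 113 | 68 103 109 | 72 87 92 | 76 72 76 | 80 64 68 | 84 62 66 |
```

Call:
apply_moves:
  steps:
    - [[0.0006,0.0209,0],[0,0,-0.0111],0.32]
    - [[0.0006,0.0209,0],[0,0,-0.0111],0.32]
    - [[0.0006,0.0209,0],[0,0,-0.0111],0.32]
    - [[0.0006,0.0209,0],[0,0,-0.0111],0.32]
    - [[0,0,0],[0,0,0],0.32]
    - [[0,0,0],[0,0,0],0.32]
    - [[0,0,0],[0,0,0],0.32]
    - [[0,0,0],[0,0,0],0.32]

```text
clock: 11.22
eef_pos: [0.6444, -0.0522, 0.0351]
tool_rot: [0.508, 0.861, -0.002, -0.003]
ft_force: [-7.7, 1.9, 1.3]
grip_width: 0.0273
grasp_force: 3.0
```

```bash
python3 w.py; python3 lug.py
```

```text
11.2167 [ 0.6443625  -0.05218778  0.03509955] 0.02729823709108038 F tool [ 5.37 -5.89 -1.24] ang 118.92814258053856
C in tool mm [122.8   0.7  35.6] [-0.08  0.69  0.13  1.02 -0.    0.99]
handle rel tool deg -1.4587915407613536 7338
-40 59 62 | -36 60 62 | -32 60 62 | -28 60 62 | -24 60 62 | -20 59 61 | -16 59 62 | -12 59 64 | -8 62 67 | -4 72 69 | 0 97 72 | 4 126 75 | 8 136 78 | 12 121 80 | 16 98 82 | 20 85 82 | 24 82 80 | 28 82 74 | 32 81 71 | 36 79 85 | 40 76 114 | 44 76 138 | 48 80 139 | 52 84 122 | 56 90 107 | 60 99 107 | 64 107 113 | 68 103 108 | 72 87 91 | 76 72 75 | 80 64 68 | 84 62 65 |
```

Call:
apply_moves:
  steps:
    - [[0.001,0.0026,0],[0,0,-0.0014],0.32]
    - [[0.001,0.0026,0],[0,0,-0.0014],0.32]
    - [[0.001,0.0026,0],[0,0,-0.0014],0.32]
    - [[0.001,0.0026,0],[0,0,-0.0014],0.32]
    - [[0.001,0.0026,0],[0,0,-0.0014],0.32]
    - [[0.001,0.0026,0],[0,0,-0.0014],0.32]
    - [[0.001,0.0026,0],[0,0,-0.0014],0.32]
    - [[0.001,0.0026,0],[0,0,-0.0014],0.32]

```text
clock: 11.98
eef_pos: [0.6468, -0.0505, 0.0351]
tool_rot: [0.493, 0.87, -0.003, -0.003]
ft_force: [-7.8, -2.9, 1.3]
grip_width: 0.0271
grasp_force: 4.3
```

```bash
python3 w.py
```

```text
11.9833 [ 0.64681085 -0.05047579  0.03505152] 0.02707742612167968 F tool [ 1.52 -8.23 -1.26] ang 120.88413128996336
C in tool mm [122.5   2.   35.2] [-0.08  0.69  0.14  1.03 -0.    0.96]
handle rel tool deg -2.0483251688027906 7323
```

Call:
apply_moves:
  steps:
    - [[0.0002,0.0026,0],[0,0,-0.0014],0.32]
    - [[0.0002,0.0026,0],[0,0,-0.0014],0.32]
    - [[0.0002,0.0026,0],[0,0,-0.0014],0.32]
    - [[0.0002,0.0026,0],[0,0,-0.0014],0.32]
    - [[0.0002,0.0026,0],[0,0,-0.0014],0.32]
    - [[0.0002,0.0026,0],[0,0,-0.0014],0.32]
    - [[0.0002,0.0026,0],[0,0,-0.0014],0.32]
    - [[0.0002,0.0026,0],[0,0,-0.0014],0.32]

```text
clock: 12.7
eef_pos: [0.6503, -0.0483, 0.035]
tool_rot: [0.478, 0.878, -0.004, -0.003]
ft_force: [-8.0, -2.7, 0.6]
grip_width: 0.0272
grasp_force: 4.3
```

```bash
python3 w.py; python3 lug.py
```

```text
12.7 [ 0.65028804 -0.0483112   0.03503899] 0.02720453226784027 F tool [ 2.05 -8.17 -0.56] ang 122.88515271670637
C in tool mm [122.5   2.2  35.2] [-0.07  0.7   0.15  1.03 -0.    0.92]
handle rel tool deg -2.1248237665510032 7321
-40 59 61 | -36 60 61 | -32 60 62 | -28 60 62 | -24 60 62 | -20 59 62 | -16 59 63 | -12 59 65 | -8 62 68 | -4 72 69 | 0 97 72 | 4 126 75 | 8 136 78 | 12 121 81 | 16 98 82 | 20 85 83 | 24 82 81 | 28 82 76 | 32 81 68 | 36 79 70 | 40 76 91 | 44 76 122 | 48 80 141 | 52 84 136 | 56 90 120 | 60 99 113 | 64 107 114 | 68 103 108 | 72 87 91 | 76 72 75 | 80 64 67 | 84 62 65 |
```

Call:
apply_moves:
  steps:
    - [[0.0002,0.0026,0],[0,0,-0.0014],0.32]
    - [[0.0002,0.0026,0],[0,0,-0.0014],0.32]
    - [[0.0002,0.0026,0],[0,0,-0.0014],0.32]
    - [[0.0002,0.0026,0],[0,0,-0.0014],0.32]
    - [[0.0002,0.0026,0],[0,0,-0.0014],0.32]
    - [[0.0002,0.0026,0],[0,0,-0.0014],0.32]
    - [[0,0,0],[0,0,0],0.32]
    - [[0,0,0],[0,0,0],0.32]

```text
clock: 13.47
eef_pos: [0.6528, -0.0467, 0.035]
tool_rot: [0.467, 0.884, -0.004, -0.003]
ft_force: [-7.8, -3.4, 1.2]
grip_width: 0.0273
grasp_force: 4.5
```

```bash
python3 w.py
```

```text
13.4667 [ 0.65279365 -0.04666291  0.03504724] 0.027272041945668086 F tool [ 1.58 -8.38 -1.1 ] ang 124.37416149983027
C in tool mm [122.5   2.4  35.2] [-0.07  0.7   0.16  1.04 -0.    0.9 ]
handle rel tool deg -2.242451431392851 7319
```

Call:
apply_moves:
  steps:
    - [[0.0002,0.0026,0],[0,0,-0.0014],0.32]
    - [[0.0002,0.0026,0],[0,0,-0.0014],0.32]
    - [[0.0002,0.0026,0],[0,0,-0.0014],0.32]
    - [[0.0002,0.0026,0],[0,0,-0.0014],0.32]
    - [[0.0002,0.0026,0],[0,0,-0.0014],0.32]
    - [[0,0,0],[0,0,0],0.32]
    - [[0,0,0],[0,0,0],0.32]
    - [[0,0,0],[0,0,0],0.32]

```text
clock: 14.18
eef_pos: [0.6546, -0.0454, 0.035]
tool_rot: [0.457, 0.889, -0.004, -0.003]
ft_force: [-7.5, -4.6, 0.5]
grip_width: 0.0274
grasp_force: 4.8
```

```bash
python3 w.py
```

```text
14.1833 [ 0.65462219 -0.04537273  0.03502533] 0.027400104970902256 F tool [ 0.65 -8.75 -0.4 ] ang 125.62070452115674
C in tool mm [122.4   2.8  35.2] [-0.07  0.7   0.17  1.04 -0.01  0.88]
handle rel tool deg -2.425206977217414 7294
```

Call:
apply_moves:
  steps:
    - [[0,0.0025,0],[0,0,-0.001],0.32]
    - [[0,0.0025,0],[0,0,-0.001],0.32]
    - [[0,0.0025,0],[0,0,-0.001],0.32]
    - [[0,0,0],[0,0,0],0.32]
    - [[0,0,0],[0,0,0],0.32]
    - [[0,0,0],[0,0,0],0.32]
    - [[0,0,0],[0,0,0],0.32]
    - [[0,0,0],[0,0,0],0.32]

```text
clock: 14.9
eef_pos: [0.6557, -0.0446, 0.035]
tool_rot: [0.453, 0.892, -0.004, -0.003]
ft_force: [-8.1, -4.3, 1.3]
grip_width: 0.0272
grasp_force: 5.0
```

```bash
python3 w.py; python3 lug.py
```

```text
14.9 [ 0.65573392 -0.04461557  0.0349943 ] 0.02724999080608853 F tool [ 1.32 -9.05 -1.21] ang 126.15015134367954
C in tool mm [122.4   2.6  35.1] [-0.07  0.71  0.17  1.04 -0.01  0.87]
handle rel tool deg -2.3626846298412545 7324
-40 59 60 | -36 60 61 | -32 60 61 | -28 60 62 | -24 60 63 | -20 59 63 | -16 59 64 | -12 59 66 | -8 62 68 | -4 72 69 | 0 97 72 | 4 126 75 | 8 136 78 | 12 121 80 | 16 98 82 | 20 85 84 | 24 82 83 | 28 82 78 | 32 81 71 | 36 79 69 | 40 76 84 | 44 76 114 | 48 80 136 | 52 84 136 | 56 90 121 | 60 99 112 | 64 107 113 | 68 103 108 | 72 87 91 | 76 72 76 | 80 64 68 | 84 62 66 |
```

Call:
apply_moves:
  steps:
    - [[0,0.0025,0],[0,0,-0.001],0.32]
    - [[0,0.0025,0],[0,0,-0.001],0.32]
    - [[0,0.0025,0],[0,0,-0.001],0.32]
    - [[0,0.0025,0],[0,0,-0.001],0.32]
    - [[0,0,0],[0,0,0],0.32]
    - [[0,0,0],[0,0,0],0.32]
    - [[0,0,0],[0,0,0],0.32]
    - [[0,0,0],[0,0,0],0.32]

```text
clock: 15.67
eef_pos: [0.6572, -0.0436, 0.035]
tool_rot: [0.447, 0.894, -0.004, -0.003]
ft_force: [-9.3, -5.0, 2.1]
grip_width: 0.027
grasp_force: 5.3
```

```bash
python3 w.py
```

```text
15.6667 [ 0.65715078 -0.04361894  0.0349713 ] 0.027003319528502677 F tool [  1.59 -10.5   -2.02] ang 126.86445935254565
C in tool mm [122.4   2.4  35.1] [-0.06  0.71  0.17  1.05 -0.01  0.86]
handle rel tool deg -2.281883165810001 7323
```

Call:
apply_moves:
  steps:
    - [[0,0.0025,0],[0,0,-0.001],0.32]
    - [[0,0.0025,0],[0,0,-0.001],0.32]
    - [[0,0.0025,0],[0,0,-0.001],0.32]
    - [[0,0,0],[0,0,0],0.32]
    - [[0,0,0],[0,0,0],0.32]
    - [[0,0,0],[0,0,0],0.32]
    - [[0,0,0],[0,0,0],0.32]
    - [[0,0,0],[0,0,0],0.32]

```text
clock: 16.38
eef_pos: [0.6583, -0.0429, 0.035]
tool_rot: [0.443, 0.896, -0.004, -0.003]
ft_force: [-10.3, -5.7, 2.2]
grip_width: 0.0271
grasp_force: 5.5
```

```bash
python3 w.py
```

```text
16.3833 [ 0.65826765 -0.04285797  0.0350134 ] 0.027107622544297095 F tool [  1.69 -11.65  -2.04] ang 127.39581444854615
C in tool mm [122.5   2.2  35.2] [-0.06  0.71  0.18  1.05 -0.01  0.86]
handle rel tool deg -2.177447477547048 7325
```

Call:
apply_moves:
  steps:
    - [[0,0.0025,0],[0,0,-0.001],0.32]
    - [[0,0.0025,0],[0,0,-0.001],0.32]
    - [[0,0.0025,0],[0,0,-0.001],0.32]
    - [[0,0,0],[0,0,0],0.32]
    - [[0,0,0],[0,0,0],0.32]
    - [[0,0,0],[0,0,0],0.32]
    - [[0,0,0],[0,0,0],0.32]
    - [[0,0,0],[0,0,0],0.32]

```text
clock: 17.1
eef_pos: [0.6593, -0.0421, 0.035]
tool_rot: [0.439, 0.899, -0.005, -0.003]
ft_force: [-8.2, -5.9, 2.5]
grip_width: 0.0273
grasp_force: 5.7
```

```bash
python3 w.py; python3 lug.py; python3 - <<'E'
from h import *
im,_=camera("scene"); c=cal("scene"); print(proj([.5853,.0556,.02],c))
cv2.imwrite("pics/s6.png",cv2.resize(im[220:285,275:365,::-1],None,fx=8,fy=8,interpolation=2))
E
```

```text
17.1 [ 0.65932731 -0.04210477  0.03500938] 0.027261985387929847 F tool [  0.39 -10.14  -2.41] ang 127.92774419966628
C in tool mm [122.5   2.1  35.2] [-0.06  0.71  0.18  1.05 -0.01  0.85]
handle rel tool deg -2.1079096925644194 7340
-40 59 60 | -36 60 61 | -32 60 62 | -28 60 62 | -24 60 63 | -20 59 63 | -16 59 64 | -12 59 66 | -8 62 69 | -4 72 70 | 0 97 72 | 4 126 75 | 8 136 78 | 12 121 81 | 16 98 82 | 20 85 84 | 24 82 83 | 28 82 79 | 32 81 72 | 36 79 70 | 40 76 85 | 44 76 114 | 48 80 136 | 52 84 136 | 56 90 122 | 60 99 113 | 64 107 114 | 68 103 108 | 72 87 92 | 76 72 75 | 80 64 68 | 84 62 66 | [317.52032669 247.86898903]
```

View pics/s6.png

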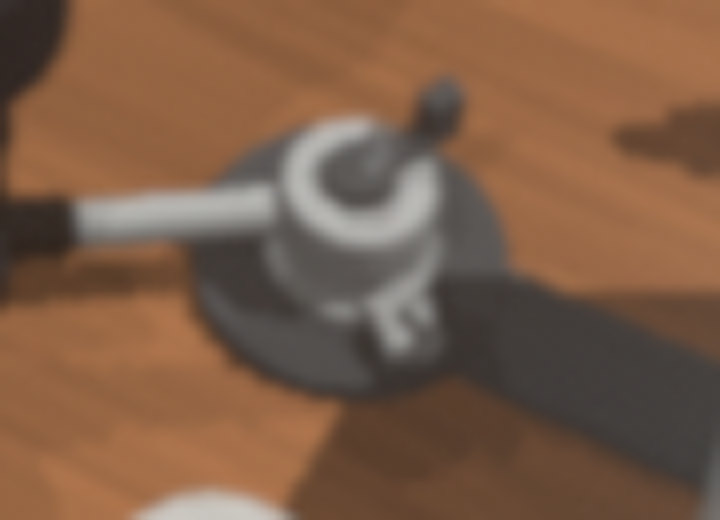

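The crop shows the lug at about (395,335) right against the peg at (425,330). The brightness profile hasn't changed since the last check, so the lug is at the peg. I'll raise the push gently and average the force readings.

Call:
apply_moves:
  steps:
    - [[0,0.0025,0],[0,0,-0.001],0.32]
    - [[0,0.0025,0],[0,0,-0.001],0.32]
    - [[0,0.0025,0],[0,0,-0.001],0.32]
    - [[0,0.0025,0],[0,0,-0.001],0.32]
    - [[0,0,0],[0,0,0],0.32]
    - [[0,0,0],[0,0,0],0.32]
    - [[0,0,0],[0,0,0],0.32]
    - [[0,0,0],[0,0,0],0.32]

```text
clock: 17.92
eef_pos: [0.6607, -0.041, 0.035]
tool_rot: [0.433, 0.901, -0.005, -0.003]
ft_force: [-9.8, -5.5, 1.8]
grip_width: 0.0275
grasp_force: 5.9
```

```bash
cat > av.py <<'E'
from h import *
from scipy.spatial.transform import Rotation as Ro
F=[];G=[]
for i in range(8):
    o=bot.get_obs(); M=Ro.from_quat(o['tool_rot']).as_matrix(); F.append(M.T@o['ft_force']);G.append(o['grasp_force']); camera("side")
print("avg",np.mean(F,0),np.std(F,0),np.mean(G),np.std(G), 'tau',o['tau'].round(2), 'ftt',o['ft_torque'].round(2))
E
python3 w.py; python3 av.py
```

```text
17.9167 [ 0.66074604 -0.04103444  0.03498832] 0.027475444190416354 F tool [  1.81 -11.11  -1.65] ang 128.64320536069232
C in tool mm [122.5   1.8  35.2] [-0.06  0.72  0.19  1.05 -0.01  0.84]
handle rel tool deg -1.9960270985097281 7323
avg [  1.35170158 -11.62975889  -1.90117629] [0.32828945 0.57297343 0.42748715] 5.931691657751799 0.00028962285597301915 tau [  4.75 -55.88  27.31  -3.67   2.03  -0.11] ftt [-1.31  1.99 -0.07]
```

Call:
apply_moves:
  steps:
    - [[0,0.0025,0],[0,0,-0.001],0.32]
    - [[0,0.0025,0],[0,0,-0.001],0.32]
    - [[0,0.0025,0],[0,0,-0.001],0.32]
    - [[0,0.0025,0],[0,0,-0.001],0.32]
    - [[0,0.0025,0],[0,0,-0.001],0.32]
    - [[0,0.0025,0],[0,0,-0.001],0.32]
    - [[0,0,0],[0,0,0],0.32]
    - [[0,0,0],[0,0,0],0.32]

```text
clock: 19.03
eef_pos: [0.6628, -0.0395, 0.0349]
tool_rot: [0.425, 0.905, -0.005, -0.003]
ft_force: [-11.6, -6.5, 2.5]
grip_width: 0.0277
grasp_force: 6.4
```

```bash
python3 w.py; python3 av.py; python3 lug.py
```

```text
19.0333 [ 0.66278715 -0.03945525  0.03494554] 0.027662437803336788 F tool [  2.44 -13.09  -2.36] ang 129.70896185488238
C in tool mm [122.6   1.6  35.1] [-0.06  0.72  0.2   1.06 -0.01  0.82]
handle rel tool deg -1.865824169156241 7345
avg [  1.34491294 -12.56925284  -2.50670503] [0.41552987 0.48871984 0.54910526] 6.345622725784779 0.0024522736325080768 tau [  5.18 -55.93  27.54  -3.89   2.21  -0.11] ftt [-1.44  2.17 -0.12]
-40 59 60 | -36 60 61 | -32 60 62 | -28 60 62 | -24 60 63 | -20 59 64 | -16 59 65 | -12 59 68 | -8 62 70 | -4 72 71 | 0 97 73 | 4 126 75 | 8 136 78 | 12 121 81 | 16 98 83 | 20 85 84 | 24 82 83 | 28 82 79 | 32 81 71 | 36 79 70 | 40 76 84 | 44 76 113 | 48 80 136 | 52 84 136 | 56 90 121 | 60 99 113 | 64 107 114 | 68 103 108 | 72 87 91 | 76 72 75 | 80 64 67 | 84 62 65 |
```

Call:
apply_moves:
  steps:
    - [[0,0.0025,0],[0,0,-0.001],0.32]
    - [[0,0.0025,0],[0,0,-0.001],0.32]
    - [[0,0.0025,0],[0,0,-0.001],0.32]
    - [[0,0.0025,0],[0,0,-0.001],0.32]
    - [[0,0,0],[0,0,0],0.32]
    - [[0,0,0],[0,0,0],0.32]
    - [[0,0,0],[0,0,0],0.32]
    - [[0,0,0],[0,0,0],0.32]

```text
clock: 20.2
eef_pos: [0.6642, -0.0383, 0.0349]
tool_rot: [0.419, 0.908, -0.005, -0.004]
ft_force: [-11.0, -7.2, 2.3]
grip_width: 0.0273
grasp_force: 6.6
```

```bash
python3 w.py; python3 av.py
```

```text
20.2 [ 0.66418011 -0.03833363  0.03493128] 0.02726877598223681 F tool [  1.64 -13.09  -2.12] ang 130.420476665976
C in tool mm [122.6   1.3  35.2] [-0.05  0.72  0.2   1.06 -0.01  0.81]
handle rel tool deg -1.7615947876076774 7348
avg [  1.65188759 -13.05432491  -3.10670424] [0.48758216 0.46766946 0.52128997] 6.605631653219461 0.00031120347333081917 tau [  5.46 -55.97  27.68  -4.04   2.32  -0.11] ftt [-1.52  2.25 -0.08]
```

Call:
apply_moves:
  steps:
    - [[0,0.0025,0],[0,0,-0.001],0.32]
    - [[0,0.0025,0],[0,0,-0.001],0.32]
    - [[0,0.0025,0],[0,0,-0.001],0.32]
    - [[0,0.0025,0],[0,0,-0.001],0.32]
    - [[0,0.0025,0],[0,0,-0.001],0.32]
    - [[0,0.0025,0],[0,0,-0.001],0.32]
    - [[0,0,0],[0,0,0],0.32]
    - [[0,0,0],[0,0,0],0.32]

```text
clock: 21.32
eef_pos: [0.6662, -0.0366, 0.0349]
tool_rot: [0.411, 0.912, -0.006, -0.004]
ft_force: [-11.5, -7.5, 3.6]
grip_width: 0.0271
grasp_force: 7.0
```

```bash
python3 w.py; python3 av.py
```

```text
21.3167 [ 0.66621016 -0.03662617  0.0349246 ] 0.02708567592602763 F tool [  2.01 -13.59  -3.37] ang 131.48822353656766
C in tool mm [122.6   1.   35.2] [-0.05  0.73  0.21  1.06 -0.01  0.8 ]
handle rel tool deg -1.625465136205861 7359
avg [  1.22481624 -14.1116164   -3.00362717] [0.26027886 0.45221153 0.33967955] 7.025361657142639 0.00271441134262505 tau [  5.89 -56.01  27.92  -4.26   2.5   -0.12] ftt [-1.65  2.33 -0.1 ]
```

Call:
apply_moves:
  steps:
    - [[0,-0.01,0],[0,0,0],0.35]
    - [[0,-0.01,0],[0,0,0],0.4]
    - [[0,-0.01,0],[0,0,0],0.45]
    - [[0,-0.01,0],[0,0,0],0.5]
    - [[0,-0.01,0],[0,0,0],0.55]
    - [[0,-0.01,0],[0,0,0],0.6]
    - [[0,-0.005,0],[0,0,0],0.65]
    - [[0,0,0],[0,0,0],0.65]

```text
clock: 22.43
eef_pos: [0.6606, -0.0417, 0.0356]
tool_rot: [0.409, 0.912, -0.001, -0.001]
ft_force: [-5.7, -1.6, -3.9]
grip_width: 0.0556
grasp_force: 2.7
```

```bash
python3 w.py; python3 av.py; python3 lug.py
```

```text
22.4333 [ 0.66062305 -0.04171761  0.03559807] 0.055608424833118876 F tool [ 2.57 -5.27  3.93] ang 131.6992664577876
C in tool mm [122.7   8.6  35.7] [-0.06  0.71  0.18  1.04 -0.    0.78]
handle rel tool deg -8.232504489014701 4305
avg [ 2.23620849 -5.67551928  2.73870115] [0.43269109 0.72338491 0.6542813 ] 2.8717518970370293 0.03084837158225895 tau [  1.67 -57.98  26.51  -2.05   0.6   -0.12] ftt [-0.35  1.09 -0.12]
-40 59 60 | -36 60 61 | -32 60 62 | -28 60 62 | -24 60 62 | -20 59 62 | -16 59 62 | -12 59 65 | -8 62 67 | -4 72 69 | 0 97 72 | 4 126 75 | 8 136 78 | 12 121 80 | 16 98 82 | 20 85 84 | 24 82 83 | 28 82 78 | 32 81 71 | 36 79 69 | 40 76 84 | 44 76 113 | 48 80 136 | 52 84 136 | 56 90 122 | 60 99 113 | 64 107 114 | 68 103 108 | 72 87 91 | 76 72 75 | 80 64 68 | 84 62 66 |
```

Call:
apply_moves:
  steps:
    - [[0,-0.012,0],[0,0,0],0.65]
    - [[0,-0.012,0],[0,0,0],0.65]
    - [[0,-0.012,0],[0,0,0],0.65]
    - [[0,-0.012,0],[0,0,0],0.65]
    - [[0,-0.012,0],[0,0,0],0.65]
    - [[0,-0.012,0],[0,0,0],0.65]
    - [[0,-0.012,0],[0,0,0],0.65]
    - [[0,-0.012,0],[0,0,0],0.65]

```text
clock: 23.6
eef_pos: [0.6486, -0.0541, 0.037]
tool_rot: [0.409, 0.913, 0.0, 0.001]
ft_force: [-0.7, 0.2, 0.9]
grip_width: 0.0556
grasp_force: 0.5
```

```bash
python3 w.py; python3 av.py
```

```text
23.6 [ 0.64861597 -0.05410122  0.03702125] 0.05559748932287457 F tool [ 0.65 -0.42 -0.87] ang 131.77254393226303
C in tool mm [124.1  25.8  36.8] [-0.08  0.68  0.13  1.02  0.    0.76]
handle rel tool deg -10.613050124124982 577
avg [ 0.35085029 -1.69805244 -0.80944352] [0.46017655 0.35551148 0.57948634] 0.8554695337079465 0.12265362814230232 tau [ 8.200e-01 -5.359e+01  2.269e+01 -5.200e-01  3.800e-01 -2.000e-02] ftt [-0.24  0.29 -0.08]
```

Call:
apply_moves:
  steps:
    - [[0,-0.012,0],[0,0,0],0.7]
    - [[0,-0.012,0],[0,0,0],0.75]
    - [[0,-0.01,0],[0,0,0],0.75]
    - [[0,0,0],[0,0,0],0.75]
    - [[0,0,-0.05],[0,0,0],0.75]
    - [[0,0,-0.1],[0,0,0],0.75]
    - [[0,0,-0.15],[0,0,0],0.75]
    - [[0,0,-0.2],[0,0,0],0.75]

```text
clock: 24.72
eef_pos: [0.6406, -0.0581, 0.1349]
tool_rot: [0.409, 0.913, -0.001, -0.003]
ft_force: [1.0, -0.1, -0.3]
grip_width: 0.0641
grasp_force: 0.0
```

Call:
apply_moves:
  steps:
    - [[-0.05,0,-0.15],[0,0,0],0.75]
    - [[-0.05,0,-0.1],[0,0,0],0.75]
    - [[0,0,-0.1],[0,0,0],0.75]
    - [[0,0,0],[0,0,0],0.75]
    - [[0,0,0],[0,0,0],0.75]
    - [[0,0,0],[0,0,0],0.75]
    - [[0,0,0],[0,0,0],0.75]
    - [[0,0,0],[0,0,0],0.75]

```text
clock: 25.38
eef_pos: [0.655, -0.0731, 0.2045]
tool_rot: [0.408, 0.913, -0.0, -0.002]
ft_force: [-1.5, 0.6, -0.3]
grip_width: 0.0641
grasp_force: 0.0
```

```bash
python3 lug.py; python3 - <<'E'
from h import *
c=cal("wrist"); im,d=camera("wrist"); W=cloud(d,c); C=np.array([.5853,.0556])
fin=W[(W[...,2]>.058)&(W[...,2]<.073)]; fin=fin[np.hypot(*(fin[:,:2]-C).T)<.045]
g=W[(W[...,2]>.034)&(W[...,2]<.048)]; r=np.hypot(*(g[:,:2]-C).T); g=g[(r>.05)&(r<.15)]
for q in (fin,g):
    if len(q): p=np.median(q,0)[:2]-C; print(len(q),np.degrees(np.arctan2(p[1],p[0])),np.hypot(*p))
print(bot.get_obs()['eef_pos'],bot.get_obs()['ft_force'])
E
```

```text
-40 59 64 | -36 60 64 | -32 60 63 | -28 60 62 | -24 60 62 | -20 59 61 | -16 59 62 | -12 59 65 | -8 62 69 | -4 72 72 | 0 97 75 | 4 126 77 | 8 136 80 | 12 121 83 | 16 98 84 | 20 85 85 | 24 82 85 | 28 82 81 | 32 81 73 | 36 79 71 | 40 76 86 | 44 76 115 | 48 80 138 | 52 84 138 | 56 90 124 | 60 99 115 | 64 107 116 | 68 103 110 | 72 87 94 | 76 72 78 | 80 64 70 | 84 62 68 | 2175 -68.8360521670193 0.10240512401821728
[ 0.65533506 -0.07315215  0.20497552] [0.20386784 0.08730214 0.53788382]
```

```bash
python3 -c "
from workcell import bot; print(bot.job_done())"
```

```text
the job is handed in; nothing more can be done
None
```

I flipped the lever to its loosening side and turned the bolt until its lug rested on the stop peg. I pressed it there with about 14 N on the handle, inside the 12–18 N snug range, held it for about a second, let go with the lug still at the peg, and handed the job in; no pass or fail result came back. I didn't re-measure the lever or the objects around it after the swing.

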